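# Open the squat paste jar

## Robot

A 6-joint arm with a two-finger parallel gripper is mounted at the origin on a cart in front of the work surface, level with it; the furniture and walls round the work are solid. World frame = base frame: x ahead of the robot, y to its left, z up, the work surface at z = 0. Lengths are in m, angles in rad, forces in N, time in s.
With the tool pointing down it reaches from about 0.25 to 0.725 m from the base axis. Payload 4 kg.
Tool frame: the origin (TCP) lies at the very end of the fingers, on their centre line; the grasp point (between the pads) lies 19 mm behind it (ctrl.tcp_to_grasp is the distance from the TCP to the grasp point, in m); z points along the fingers, y is the line along which they close (so a half turn about z gives the same grasp; the last joint's range is limited). The gripper opens to 85 mm and grips with 20 to 120 N. Pads are 22 mm wide; open, the fingers measure 114 mm over their backs; the gripper's body (76 mm by 85 mm) begins 54 mm behind the grasp point. The pads swing forward as they close: fully open they stand 13 mm farther back than shut.
Start: joints at [1.194, 0.241, 0.005, 1.335, 0, 1.571], TCP at [0.184, 0.465, 0.231] pointing down, gripper open.
Joint ranges: [-2.72, 2.72], [-1.05, 1.87], [-1.09, 1.28], [-1.99, 2.15], [-1.42, 1.44], [-3.14, 3.14]. Speed limits (rad/s): [2.79, 2.79, 3.14, 3.14, 3.14, 3.14].

## Interface

Orientations are given as a unit quaternion [x, y, z, w].
In Python, from rig import ctrl gives the robot as it stands. The module is installed in compiled form; this text tells all that it offers.
- The arm moves only by the tool servo_tool, never from a script. Its argument "commands" is a list of rows, each a list of 7 numbers: the turn, a rotation vector about the tool's x, y, z scaled (see below), then the shift along the tool's x, y, z scaled (see below), then the opening in per cent of the stroke, from 0 (shut) to 100 (fully open). In form: [[wx, wy, wz, x, y, z, fingers], ...]. A call has 1 to 8 rows; each row is the pose to reach, as a shift and turn from the pose commanded when the call began, along the tool's axes at that moment; what a row does not reach only later rows make up. The controller multiplies each number of a shift by 100 cm and each number of a turn by 2 rad. A row lasts 1/12 s, in which the tool goes at most 41.7 mm and 7.16 degrees, less where a joint would pass 70% of its speed; a pose out of reach is approached as far as the arm can. A call with a number of a shift or a turn outside -1 to 1 is refused whole. A call with a gripper value outside its range is refused whole. The fingers move at their own pace and stop on an object; "force" is the grip in N (left out, the last holds). Time passes only in rows, so rows that repeat a pose let the fingers close. It gives the time, the measured TCP pose, the force, the opening and the grip force at its end, in the units of the state.
- ctrl.observe(): the state, without advancing time (a new reading comes with each control period).
- ctrl.grab_frame(name): name is "side" or "top"; returns the picture (384x512x3 uint8, blue, green, red); there is no depth.
- ctrl.camera_info(name): a dict with "camera_matrix" (3x3 intrinsics, pixels), "world_from_camera" (4x4, takes a point from camera to world coordinates). Camera axes: x right, y down, z forward; pixel columns grow to the right and rows downward; lengths in m; the calibration is good to about 2 mm. A picture is of the moment at which its call begins. camera_info takes no time and is no camera call.
- ctrl.job_done(): hands the job in; it is judged then, once.
Trained networks look in the newest picture that a camera, given by its name, has taken for a name from the list of things; names that differ only in an ending like _2 or _b are one class to them, and where a whole thing is asked for, a point or a joint stands for the part that bears it (a point fixed in the world has none). Each returns a list of dicts, best first, with "confidence" (0 to 1); they miss things now and then, are a little off and sometimes report something else, mostly with a low value. They report only what shows in the picture. A call takes as long as a camera call. They do not tell look-alikes from the thing itself.
- ctrl.find_in(label, camera): "point" ([column, row] as shares, 0 to 1, of the picture: columns of its width, rows of its height, amid what is visible of it).
The state is a dict: "time": time; "joint_pos": joint angles; "qvel": joint speeds; "joint_efforts": joint torques, N m; "ee_pos": TCP position; "eef_rot": TCP orientation; "ft_force": force on the tool from outside, world axes, zero at the start; "wrist_torque": the same for the moment, N m; "grip_width": opening from 0.0 (shut) to 1.0 (fully open); "grasp_force": force on a finger pad.
Only numpy, scipy, OpenCV 4.12 (cv2) and the standard library are available. Lean on these libraries where they do the work, as an engineer would, in place of code of your own. Each camera call takes 0.05 s, during which the arm holds its last target. There are 200 camera calls.

## Task

Unscrew the cap of the squat white jar, counter-clockwise as seen from above, until its thread is free, lift it off and stand it right way up on the cork coaster, wholly on the cork and near its middle. Leave the tall white jar untouched.

Things in the scene. Friction and masses are not known exactly. Their poses are not given: they have to be found in the camera images.
- squat_jar: Short, wide white jar fixed to the table on a wooden base (96 mm across). Body 80 mm across up to 50 mm height; neck 42 mm, open rim at 80 mm. Origin on the table at its axis, z up. Coarse three-start thread: cap tight when its yaw equals the jar's; turned 65 to 92 degrees counter-clockwise (from above) from there it lifts straight off; stop at 94; before 65 lifting is blocked.
- jar_cap: Black screw cap of the squat jar, 70 g: skirt 62 mm across, 24 mm high, with a round grip knob on top, 40 mm across, 30 mm high. Origin on the axis at the skirt's lower edge, z up; 62 mm above the table on the jar. Starts 0 to 8 degrees loose of tight; turns lightly, 1 to 2 mm of play, without rising; a 70 to 84 degree turn in one grasp frees it. Lift 30 mm to clear the neck.
- coaster: Flat round cork coaster fixed on the table, 110 mm across, 10 mm thick. Origin on the table under its centre, z up. The cap is to stand here. Cigar bundles are stacked high on the left and back left of the table: raise the tool first; with the fingertips 0.42 m above the table the way from the start to the jars is clear.
- tall_jar: White stoneware jar, tall and slim, with a black cap like the other; not to be touched. Fixed on a like wooden base (96 mm across). Body 58 mm across, 165 mm high in all with its cap (62 mm across). Origin on the table at its axis, z up.
Things that resemble listed ones, but are neither listed nor needed, are in the scene too. Several things have the shape of the jar_cap; the one meant has the colours described above.

How it is judged:
By the outcome, as a careful person would: the job done as asked, in the order asked, and still so for the second after the job is handed in, with the robot touching nothing.
It also fails if it takes over 48 s, if anything falls off the work surface, if the arm or the gripper's body presses on something with over 40 N, if the wrist force passes 120 N, or if a joint passes its speed limit or range.

## Working session

There is one attempt and no reset: what is moved stays moved. The work goes in short steps, Python scripts to look and compute and a tool call to move; the robot and the scene stay as the last step left them, time stands still between calls to the robot, and variables do not carry over. Pictures are saved under pics/ and viewed, at most 10 in all, crops included, and the job is handed in when it is done.

Besides the shell and the picture viewer there is one more tool, called after ">>>" by a JSON object that holds its "name" and its "arguments", one argument or row to a line. servo_tool: Moves the arm, as the interface text tells. Its arguments: {"type":"object","properties":{"commands":{"type":"array","items":{"type":"array","items":{"type":"number"}}},"force":{"type":"number"}},"required":["commands"]}

```bash
mkdir -p pics; cat > h.py <<'E'
from rig import ctrl
import numpy as np, cv2
from scipy.spatial.transform import Rotation as R
def ray(c,u,v):
    i=ctrl.camera_info(c);K=np.array(i["camera_matrix"]);T=np.array(i["world_from_camera"])
    d=T[:3,:3]@np.linalg.solve(K,[u,v,1.]);return T[:3,3],d
def atz(c,u,v,z):
    o,d=ray(c,u,v);return o+d*(z-o[2])/d[2]
def proj(c,p):
    i=ctrl.camera_info(c);K=np.array(i["camera_matrix"]);T=np.linalg.inv(np.array(i["world_from_camera"]))
    q=K@(T[:3,:3]@np.array(p)+T[:3,3]);return q[:2]/q[2]
E
python3 - <<'E'
from h import *
np.set_printoptions(precision=3,suppress=True)
for c in("top","side"):
    cv2.imwrite(f"pics/{c}0.png",ctrl.grab_frame(c))
    print(c,np.array(ctrl.camera_info(c)["world_from_camera"]))
    for l in("squat_jar","jar_cap","coaster","tall_jar"):
        for d in ctrl.find_in(l,c)[:5]:
            u,v=d["point"][0]*512,d["point"][1]*384
            print(l,round(d["confidence"],2),round(u),round(v),atz(c,u,v,.0),atz(c,u,v,.1))
print(ctrl.observe())
E
```

```text
top [[ 0.088 -0.974  0.207  0.279]
 [-0.996 -0.085  0.022  0.193]
 [-0.004 -0.208 -0.978  1.074]
 [ 0.     0.     0.     1.   ]]
squat_jar 0.72 288 197 [0.48  0.128 0.   ] [0.461 0.134 0.1  ]
jar_cap 0.81 292 189 [0.501 0.121 0.   ] [0.48  0.127 0.1  ]
jar_cap 0.63 219 272 [0.289 0.276 0.   ] [0.288 0.268 0.1  ]
coaster 0.57 302 119 [0.682 0.109 0.   ] [0.644 0.117 0.1  ]
tall_jar 0.65 299 120 [0.679 0.114 0.   ] [0.642 0.121 0.1  ]
tall_jar 0.61 206 200 [0.455 0.326 0.   ] [0.439 0.314 0.1  ]
side [[ 0.984 -0.099  0.145  0.338]
 [-0.175 -0.563  0.808 -0.461]
 [ 0.001 -0.821 -0.571  0.56 ]
 [ 0.     0.     0.     1.   ]]
squat_jar 0.79 271 244 [0.487 0.122 0.   ] [0.461 0.018 0.1  ]
jar_cap 0.64 178 210 [0.274 0.291 0.   ] [0.285 0.157 0.1  ]
jar_cap 0.61 270 219 [0.506 0.214 0.   ] [0.476 0.093 0.1  ]
coaster 0.59 351 237 [0.682 0.11  0.   ] [0.62  0.008 0.1  ]
tall_jar 0.75 240 175 [0.461 0.437 0.   ] [0.439 0.277 0.1  ]
{'time': 0.5, 'joint_pos': array([ 1.194,  0.241,  0.005,  1.335, -0.   ,  1.571]), 'qvel': array([ 0.001, -0.002,  0.002,  0.   ,  0.001, -0.001]), 'joint_efforts': array([ -0.001, -37.186,  25.246,   0.003,  -0.   ,  -0.   ]), 'ee_pos': array([0.184, 0.465, 0.231]), 'eef_rot': array([ 0.187,  0.982, -0.   , -0.   ]), 'ft_force': array([ 0.672,  0.286, -0.498]), 'wrist_torque': array([-0.061,  0.02 , -0.02 ]), 'grasp_force': 0.0, 'grip_width': 0.9967943200825619}
```

View pics/top0.png

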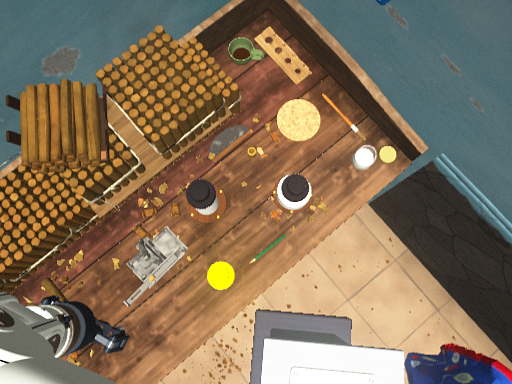

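View pics/side0.png

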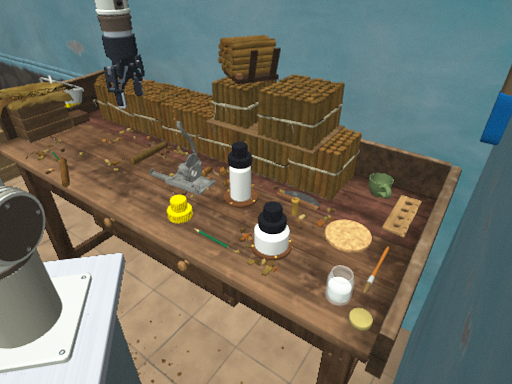

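Top view: the squat jar with a black cap is at (293,190). The tall jar is at (203,197), the yellow look-alike cap at (221,275) and the coaster at (298,119). The side view agrees: squat jar (271,235), tall jar (240,175), yellow cap (179,210), coaster (348,236). The one meant is the black cap on the short wide body, so I'll confirm it in a crop and measure.

```bash
python3 - <<'E'
from h import *
np.set_printoptions(precision=4,suppress=True)
t=cv2.imread("pics/top0.png");s=cv2.imread("pics/side0.png")
a=cv2.resize(t[160:225,255:330],None,fx=5,fy=5,interpolation=cv2.INTER_CUBIC)
b=cv2.resize(s[195:260,235:310],None,fx=5,fy=5,interpolation=cv2.INTER_CUBIC)
cv2.imwrite("pics/crop.png",np.hstack([a,b]))
def blob(m,x0,x1,y0,y1):
    z=np.zeros_like(m);z[y0:y1,x0:x1]=m[y0:y1,x0:x1]
    n,l,st,c=cv2.connectedComponentsWithStats(z);k=1+np.argmax(st[1:,4]);return c[k],st[k],(l==k).astype(np.uint8)
g=lambda im:cv2.inRange(im.max(2),0,70)
w=lambda im:cv2.inRange(im,(70,110,150),(190,235,255))
hull=lambda P,c:cv2.convexHull(np.array([proj(c,p) for p in P],np.float32))
th=np.linspace(0,2*np.pi,40)
def circ(r,z,x,y):return [[x+r*np.cos(a),y+r*np.sin(a),z] for a in th]
from scipy.optimize import least_squares
def cen(P,c):
    h=np.array([proj(c,p) for p in P],np.float32);m=np.zeros((384*8,512*8),np.uint8)
    return h
def sil(parts,c):
    m=np.zeros((384,512),np.uint8)
    for P in parts: cv2.fillConvexPoly(m,(hull(P,c)*256).astype(int),1,shift=8)
    return m
# cap silhouettes
for c,im,bx,g0 in(("top",t,(275,315,165,212),(.48,.125)),("side",s,(250,292,198,237),(.48,.1))):
    C,st,m=blob(g(im),*bx);print(c,"cap",C,st)
    best=max(((lambda q:((q&m).sum()/(q|m).sum(),x,y))(sil([circ(.031,.062,x,y)+circ(.031,.086,x,y),circ(.02,.086,x,y)+circ(.02,.116,x,y)],c)) for x in np.arange(.44,.52,.002) for y in np.arange(.09,.16,.002)))
    print(best)
for c,im,bx in(("top",t,(270,330,90,150)),("side",s,(318,380,212,256))):
    C,st,m=blob(w(im),*bx);(e,ax,an)=cv2.fitEllipse(max(cv2.findContours(m,0,1)[0],key=len));print(c,"coaster",C,st,e,atz(c,*e,.01 if c=="top" else .008))
C,st,m=blob(g(t),180,222,172,212);print("tall",C,st,atz("top",203,188,.165),atz("top",*C,.15))
for z in(0,.2): print(proj("top",[.48,.12,z]))
E
```

```text
top cap [294.2292 189.7344] [282 175  27  27 192]Traceback (most recent call last):
  File "<stdin>", line 26, in <module>
  File "<stdin>", line 26, in <genexpr>
  File "<stdin>", line 21, in sil
  File "<stdin>", line 12, in <lambda>
  File "h.py", line 10, in proj
    i=ctrl.camera_info(c);K=np.array(i["camera_matrix"]);T=np.linalg.inv(np.array(i["world_from_camera"]))
ValueError: time passes only in moves, steps and waits
```

View pics/crop.png

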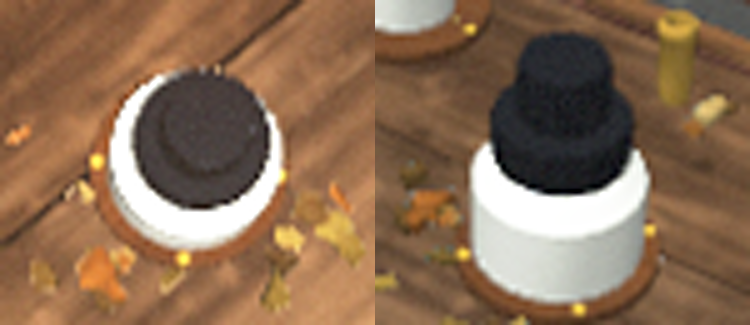

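The crop shows a short wide white body with a black cap: the cap is at about (295,188) in the top view and (347−375 side panel) about (271,219) in the side view. Target confirmed. I'll cache the calibration and finish the fit.

```bash
cat > h.py <<'E'
from rig import ctrl
import numpy as np, cv2
from scipy.spatial.transform import Rotation as R
I={c:ctrl.camera_info(c) for c in("top","side")}
K={c:np.array(I[c]["camera_matrix"]) for c in I};T={c:np.array(I[c]["world_from_camera"]) for c in I}
def atz(c,u,v,z):
    o=T[c][:3,3];d=T[c][:3,:3]@np.linalg.solve(K[c],[u,v,1.]);return o+d*(z-o[2])/d[2]
def proj(c,P):
    q=(np.atleast_2d(P)-T[c][:3,3])@T[c][:3,:3]@K[c].T;return q[:,:2]/q[:,2:]
th=np.linspace(0,2*np.pi,40)
def cyl(r,z0,z1,x,y): return np.array([[x+r*np.cos(a),y+r*np.sin(a),z] for z in(z0,z1) for a in th])
def sil(parts,c):
    m=np.zeros((384,512),np.uint8)
    for P in parts: cv2.fillConvexPoly(m,np.round(cv2.convexHull(proj(c,P).astype(np.float32))*256).astype(int),1,shift=8)
    return m
def blob(m,x0,x1,y0,y1):
    z=np.zeros_like(m);z[y0:y1,x0:x1]=m[y0:y1,x0:x1]
    n,l,st,c=cv2.connectedComponentsWithStats(z);k=1+np.argmax(st[1:,4]);return c[k],st[k],(l==k).astype(np.uint8)
def fit(parts,ms,x0,x1,y0,y1,s=.002):
    "parts(x,y)->cylinders; ms {cam:mask}; best mean IoU"
    r=[]
    for x in np.arange(x0,x1,s):
        for y in np.arange(y0,y1,s):
            q=[(lambda a:(a&m).sum()/(a|m).sum())(sil(parts(x,y),c)) for c,m in ms.items()];r.append((np.mean(q),x,y))
    return np.round(max(r),4)
cap=lambda z:(lambda x,y:[cyl(.031,z,z+.024,x,y),cyl(.02,z+.024,z+.054,x,y)])
E
python3 - <<'E'
from h import *
np.set_printoptions(precision=4,suppress=True)
t=cv2.imread("pics/top0.png");s=cv2.imread("pics/side0.png")
print(t[188,295],s[222,271])
g=lambda im:cv2.inRange(im.max(2),0,82)
ms={}
for c,im,bx in(("top",t,(278,312,172,204)),("side",s,(254,290,198,236))):
    C,st,m=blob(g(im),*bx);m=cv2.morphologyEx(m,cv2.MORPH_CLOSE,np.ones((3,3)));ms[c]=m;print(c,C,st)
    print(fit(cap(.062),{c:m},.44,.52,.08,.16))
print("both",fit(cap(.062),ms,.45,.51,.09,.15,.0015))
for c,im,bx in(("top",t,(270,330,90,150)),("side",s,(318,380,212,256))):
    C,st,m=blob(cv2.inRange(im,(70,120,170),(210,245,255)),*bx);m=cv2.morphologyEx(m,cv2.MORPH_CLOSE,np.ones((5,5)))
    print(c,"coaster",C,st,fit(lambda x,y:[cyl(.055,0,.01,x,y)],{c:m},.62,.74,.06,.16))
C,st,m=blob(g(t),180,222,172,212);print("tall",C,st,atz("top",*C,.15))
E
```

```text
[67 68 77] [34 33 30]
top [294.9012 187.7213] [282 174  27  28 567]
[0.8432 0.492  0.118 ]
side [272.0827 218.0014] [258 201  30  33 738]
[0.8996 0.486  0.12  ]
both [0.8713 0.486  0.1185]
top coaster [298.074  119.7631] [ 275   94   46   48 1486] [0.9347 0.678  0.118 ]
side coaster [347.588  235.0436] [ 325  219   47   33 1170] [0.8971 0.674  0.12  ]
tall [200.4298 193.3097] [183 173  33  36 691] [0.4444 0.3208 0.15  ]
```

Estimates: cap (0.488, 0.119), coaster (0.676, 0.119), tall jar (0.445, 0.32). First I raise the tool, then go across.

>>> {"name": "servo_tool", "arguments": {
  "commands": [
    [0,0,0,0,0,-0.04,100],
    [0,0,0,0,0,-0.08,100],
    [0,0,0,0,0,-0.12,100],
    [0,0,0,0,0,-0.16,100],
    [0,0,0,0,0,-0.195,100],
    [0,0,0,0,0,-0.195,100],
    [0,0,0,0,0,-0.195,100]
  ]
}}

```text
time: 1.08
ee_pos: [0.1844, 0.4659, 0.4289]
eef_rot: [0.187, 0.982, 0.003, 0.001]
ft_force: [0.0, 0.0, -0.9]
grip_width: 0.999
grasp_force: 0.0
```

>>> {"name": "servo_tool", "arguments": {
  "commands": [
    [0,0,0,-0.035,-0.018,0,100],
    [0,0,0,-0.07,-0.036,0,100],
    [0,0,0,-0.105,-0.054,0,100],
    [0,0,0,-0.14,-0.072,0,100],
    [0,0,0,-0.175,-0.09,0,100],
    [0,0,0,-0.21,-0.108,0,100],
    [0,0,0,-0.245,-0.126,0,100],
    [0,0,0,-0.28,-0.144,0,100]
  ]
}}

```text
time: 1.75
ee_pos: [0.3917, 0.2261, 0.4247]
eef_rot: [0.187, 0.982, -0.001, -0.001]
ft_force: [1.5, 0.5, 0.6]
grip_width: 1.001
grasp_force: 0.0
```

>>> {"name": "servo_tool", "arguments": {
  "commands": [
    [0,0,0,-0.032,-0.017,0,100],
    [0,0,0,-0.065,-0.033,0,100],
    [0,0,0,-0.1,-0.05,0,100],
    [0,0,0,-0.13,-0.066,0,100],
    [0,0,0,-0.13,-0.066,0,100],
    [0,0,0,-0.13,-0.066,0,100]
  ]
}}

```text
time: 2.25
ee_pos: [0.4884, 0.1172, 0.4239]
eef_rot: [0.189, 0.982, -0.001, -0.002]
ft_force: [-0.0, 0.4, -0.2]
grip_width: 1.001
grasp_force: 0.0
```

>>> {"name": "servo_tool", "arguments": {
  "commands": [
    [0,0,0,0,0,0.04,100],
    [0,0,0,0,0,0.08,100],
    [0,0,0,0,0,0.12,100],
    [0,0,0,0,0,0.16,100],
    [0,0,0,0,0,0.2,100],
    [0,0,0,0,0,0.24,100],
    [0,0,0,0,0,0.275,100],
    [0,0,0,0,0,0.275,100]
  ]
}}

```text
time: 2.92
ee_pos: [0.4805, 0.1184, 0.1436]
eef_rot: [0.186, 0.982, -0.003, -0.008]
ft_force: [-1.3, -0.6, -0.7]
grip_width: 0.996
grasp_force: 0.0
```

```bash
python3 - <<'E'
from h import *
f={c:ctrl.grab_frame(c) for c in("top","side")}
p=ctrl.observe()["ee_pos"];print(p,proj("top",p),proj("side",p))
for c,im in f.items(): cv2.imwrite(f"pics/{c}1.png",im)
a=cv2.resize(f["top"][140:240,245:345],(400,400),interpolation=cv2.INTER_CUBIC)
b=cv2.resize(f["side"][170:270,220:320],(400,400),interpolation=cv2.INTER_CUBIC)
cv2.imwrite("pics/n1.png",np.hstack([a,b]))
E
```

```text
[0.48605696 0.11942782 0.15067894] [[297.80870522 182.0620297 ]] [[273.01741046 191.38187547]]
```

View pics/n1.png

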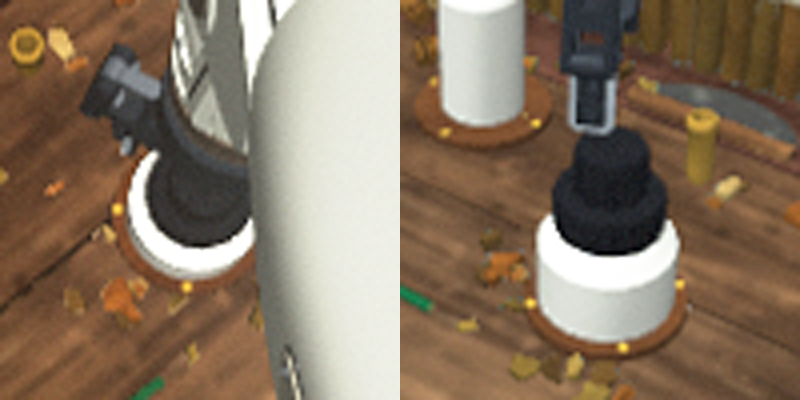

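```bash
python3 - <<'E'
from h import *
np.set_printoptions(precision=4,suppress=True)
print("top knob",atz("top",296.7,185.4,.116),"skirt",atz("top",295.3,187.6,.084))
for p in([.486,.119],[.49,.119],[.486,.125]):
    for z in(.116,.1,.074,.062): print(p,z,"side",proj("side",[*p,z]),"top",proj("top",[*p,z]))
p=ctrl.observe()["ee_pos"];print("near finger",proj("side",p-.0425*np.array([.37,.93,0])+[0,0,.013]))
E
```

```text
top knob [0.4862 0.1186 0.116 ] skirt [0.4878 0.1189 0.084 ]
[0.486, 0.119] 0.116 side [[272.4634 204.8246]] top [[296.4986 185.4787]]
[0.486, 0.119] 0.1 side [[272.2091 210.7364]] top [[295.8361 186.9572]]
[0.486, 0.119] 0.074 side [[271.8088 220.0426]] top [[294.8028 189.2631]]
[0.486, 0.119] 0.062 side [[271.6292 224.2173]] top [[294.343 190.289]]
[0.49, 0.119] 0.116 side [[274.2812 204.6311]] top [[296.6231 183.6886]]
[0.49, 0.119] 0.1 side [[274.005  210.5406]] top [[295.9591 185.1941]]
[0.49, 0.119] 0.074 side [[273.5703 219.8436]] top [[294.9235 187.542 ]]
[0.49, 0.119] 0.062 side [[273.3752 224.017 ]] top [[294.4628 188.5866]]
[0.486, 0.125] 0.116 side [[271.8448 203.1909]] top [[293.7479 185.2437]]
[0.486, 0.125] 0.1 side [[271.5996 209.0845]] top [[293.1287 186.7257]]
[0.486, 0.125] 0.074 side [[271.2135 218.3641]] top [[292.1631 189.0371]]
[0.486, 0.125] 0.062 side [[271.0402 222.5276]] top [[291.7335 190.0654]]
near finger [[269.956  197.8957]]
```

The cap axis from both views is about (0.487, 0.119) and the TCP stands at (0.486, 0.119), with the fingers straddling the knob. I descend and grip.

>>> {"name": "servo_tool", "arguments": {
  "commands": [
    [0,0,0,0,0,0.02,100],
    [0,0,0,0,0,0.04,100],
    [0,0,0,0,0,0.055,100],
    [0,0,0,0,0,0.06,100],
    [0,0,0,0,0,0.06,100],
    [0,0,0,0,0,0.06,100]
  ]
}}

```text
time: 3.52
ee_pos: [0.4895, 0.1194, 0.0935]
eef_rot: [0.187, 0.982, 0.001, 0.002]
ft_force: [-0.8, 0.3, 1.0]
grip_width: 0.999
grasp_force: 0.0
```

>>> {"name": "servo_tool", "arguments": {
  "commands": [
    [0,0,0,0,0,0,60],
    [0,0,0,0,0,0,50],
    [0,0,0,0,0,0,40],
    [0,0,0,0,0,0,30],
    [0,0,0,0,0,0,30],
    [0,0,0,0,0,0,30],
    [0,0,0,0,0,0,30],
    [0,0,0,0,0,0,30]
  ],
  "force": 40
}}

```text
time: 4.18
ee_pos: [0.4884, 0.1189, 0.0923]
eef_rot: [0.187, 0.982, 0.0, 0.001]
ft_force: [-1.3, -0.3, 5.9]
grip_width: 0.45
grasp_force: 40.0
```

>>> {"name": "servo_tool", "arguments": {
  "commands": [
    [0,0,-0.04,0,0,0,30],
    [0,0,-0.09,0,0,0,30],
    [0,0,-0.14,0,0,0,30],
    [0,0,-0.19,0,0,0,30],
    [0,0,-0.24,0,0,0,30],
    [0,0,-0.29,0,0,0,30],
    [0,0,-0.34,0,0,0,30],
    [0,0,-0.34,0,0,0,30]
  ]
}}

```text
time: 4.85
ee_pos: [0.4889, 0.119, 0.0923]
eef_rot: [-0.152, 0.988, 0.0, 0.001]
ft_force: [0.3, -0.9, 4.9]
grip_width: 0.452
grasp_force: 40.0
```

>>> {"name": "servo_tool", "arguments": {
  "commands": [
    [0,0,-0.05,0,0,0,30],
    [0,0,-0.1,0,0,0,30],
    [0,0,-0.15,0,0,0,30],
    [0,0,-0.2,0,0,0,30],
    [0,0,-0.25,0,0,0,30],
    [0,0,-0.3,0,0,0,30],
    [0,0,-0.325,0,0,0,30],
    [0,0,-0.325,0,0,0,30]
  ]
}}

```text
time: 5.52
ee_pos: [0.489, 0.1192, 0.0923]
eef_rot: [-0.458, 0.889, -0.0, 0.001]
ft_force: [0.0, 0.1, 4.8]
grip_width: 0.455
grasp_force: 40.0
```

```bash
python3 - <<'E'
from h import *
s=ctrl.observe();r=R.from_quat(s["eef_rot"]).as_matrix()
print(s["time"],s["ee_pos"],s["eef_rot"],s["ft_force"],s["wrist_torque"],s["grip_width"],s["joint_pos"],"x yaw",np.degrees(np.arctan2(r[1,0],r[0,0])))
E
```

```text
5.5167 [0.48897425 0.11917761 0.09234639] [-4.58306129e-01  8.88793460e-01 -1.23772554e-04  1.28938684e-03] [0.018486   0.10935807 4.80049141] [ 0.08113041 -0.00677239  0.06482308] 0.4550437174714751 [ 2.38848281e-01  3.51274431e-01 -2.25193064e-01  9.91764110e-01
  3.65455334e-04 -7.13329020e-01] x yaw -125.4441449257302
```

The tool turned 76.2° with a low torque. I lift gently and watch the force.

>>> {"name": "servo_tool", "arguments": {
  "commands": [
    [0,0,0,0,0,-0.002,30],
    [0,0,0,0,0,-0.004,30],
    [0,0,0,0,0,-0.006,30],
    [0,0,0,0,0,-0.006,30]
  ]
}}

```text
time: 5.85
ee_pos: [0.4878, 0.1187, 0.0973]
eef_rot: [-0.458, 0.889, 0.0, -0.0]
ft_force: [-0.3, -0.9, -1.1]
grip_width: 0.451
grasp_force: 40.2
```

>>> {"name": "servo_tool", "arguments": {
  "commands": [
    [0,0,0,0,0,-0.01,30],
    [0,0,0,0,0,-0.02,30],
    [0,0,0,0,0,-0.03,30],
    [0,0,0,0,0,-0.04,30],
    [0,0,0,0,0,-0.055,30],
    [0,0,0,0,0,-0.07,30],
    [0,0,0,0,0,-0.07,30],
    [0,0,0,0,0,-0.07,30]
  ]
}}

```text
time: 6.52
ee_pos: [0.4888, 0.119, 0.1687]
eef_rot: [-0.459, 0.889, -0.0, 0.002]
ft_force: [0.3, 0.4, -0.5]
grip_width: 0.452
grasp_force: 40.8
```

```bash
python3 - <<'E'
from h import *
s=ctrl.observe();r=R.from_quat(s["eef_rot"]).as_matrix();print(s["ee_pos"],s["ft_force"],s["wrist_torque"])
for p in([.676,.119],[.678,.118]): print(r.T@(np.array([*p,s["ee_pos"][2]])-s["ee_pos"]))
f={c:ctrl.grab_frame(c) for c in("top","side")}
a=cv2.resize(f["top"][90:240,245:395],(400,400),interpolation=cv2.INTER_CUBIC)
b=cv2.resize(f["side"][150:270,220:340],(400,400),interpolation=cv2.INTER_CUBIC)
cv2.imwrite("pics/n2.png",np.hstack([a,b]))
E
```

```text
[0.4888432  0.11902119 0.16874048] [ 0.29609063  0.39782668 -0.49676289] [-0.010089    0.06199377  0.02370976]
[-0.10836703 -0.15259068  0.000581  ]
[-0.10871    -0.15480028  0.00058648]
```

View pics/n2.png

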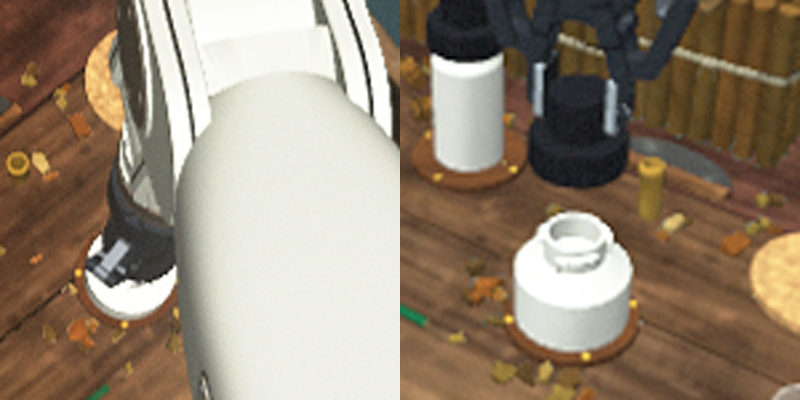

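The cap is off: in the side panel it hangs level in the fingers at about (580,140), and the open jar stands below at (573,270). Now across to the coaster.

>>> {"name": "servo_tool", "arguments": {
  "commands": [
    [0,0,0,-0.01,-0.014,0,30],
    [0,0,0,-0.025,-0.035,0,30],
    [0,0,0,-0.042,-0.06,0,30],
    [0,0,0,-0.06,-0.085,0,30],
    [0,0,0,-0.078,-0.11,0,30],
    [0,0,0,-0.094,-0.133,0,30],
    [0,0,0,-0.105,-0.148,0,30],
    [0,0,0,-0.1085,-0.1535,0,30]
  ]
}}

```text
time: 7.28
ee_pos: [0.6777, 0.118, 0.1645]
eef_rot: [-0.458, 0.889, 0.0, -0.001]
ft_force: [-0.4, -0.8, -1.7]
grip_width: 0.452
grasp_force: 40.9
```

>>> {"name": "servo_tool", "arguments": {
  "commands": [
    [0,0,0,0,0,0.01,30],
    [0,0,0,0,0,0.03,30],
    [0,0,0,0,0,0.05,30],
    [0,0,0,0,0,0.07,30],
    [0,0,0,0,0,0.09,30],
    [0,0,0,0,0,0.1,30],
    [0,0,0,0,0,0.1,30],
    [0,0,0,0,0,0.1,30]
  ]
}}

```text
time: 7.95
ee_pos: [0.6747, 0.1183, 0.0663]
eef_rot: [-0.459, 0.889, 0.0, -0.001]
ft_force: [-0.1, -0.4, -0.2]
grip_width: 0.454
grasp_force: 40.9
```

```bash
python3 - <<'E'
from h import *
s=ctrl.observe();print(s["time"],s["ee_pos"],s["eef_rot"],s["ft_force"])
f=ctrl.grab_frame("side");cv2.imwrite("pics/n3.png",cv2.resize(f[170:270,290:410],(720,600),interpolation=cv2.INTER_CUBIC))
E
```

```text
7.95 [0.67469388 0.11830848 0.0662679 ] [-4.58833290e-01  8.88521370e-01  3.96041215e-04 -1.27681497e-03] [-0.143104   -0.38058266 -0.21135146]
```

View pics/n3.png

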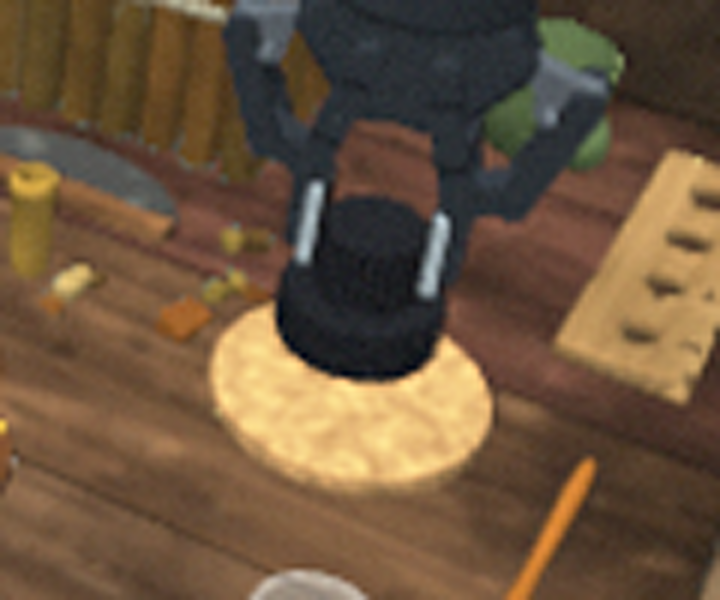

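In the side crop the cap is at (358,320), about 26 mm above the cork at (350,390), and centred as seen along the camera tilt. I lower it until contact.

>>> {"name": "servo_tool", "arguments": {
  "commands": [
    [0,0,0,0,0,0.01,30],
    [0,0,0,0,0,0.018,30],
    [0,0,0,0,0,0.022,30],
    [0,0,0,0,0,0.024,30],
    [0,0,0,0,0,0.025,30],
    [0,0,0,0,0,0.025,30],
    [0,0,0,0,0,0.025,30]
  ]
}}

```text
time: 8.58
ee_pos: [0.6761, 0.1184, 0.0425]
eef_rot: [-0.459, 0.889, -0.0, 0.0]
ft_force: [0.5, 0.8, -0.9]
grip_width: 0.453
grasp_force: 40.9
```

>>> {"name": "servo_tool", "arguments": {
  "commands": [
    [0,0,0,0,0,0.001,30],
    [0,0,0,0,0,0.001,30]
  ]
}}

```text
time: 8.75
ee_pos: [0.6761, 0.1184, 0.0415]
eef_rot: [-0.459, 0.889, -0.0, 0.0]
ft_force: [-0.5, 0.5, -0.8]
grip_width: 0.454
grasp_force: 40.9
```

>>> {"name": "servo_tool", "arguments": {
  "commands": [
    [0,0,0,0,0,0.001,30],
    [0,0,0,0,0,0.001,30],
    [0,0,0,0,0,0.001,30]
  ]
}}

```text
time: 9.0
ee_pos: [0.6761, 0.1184, 0.0404]
eef_rot: [-0.459, 0.889, -0.0, 0.0]
ft_force: [-0.3, -0.3, -0.3]
grip_width: 0.45
grasp_force: 40.9
```

>>> {"name": "servo_tool", "arguments": {
  "commands": [
    [0,0,0,0,0,0.0005,30],
    [0,0,0,0,0,0.0005,30],
    [0,0,0,0,0,0.0005,30]
  ]
}}

```text
time: 9.25
ee_pos: [0.6761, 0.1184, 0.0404]
eef_rot: [-0.459, 0.889, -0.0, 0.0]
ft_force: [-1.2, -0.8, 3.8]
grip_width: 0.454
grasp_force: 41.2
```

Contact: the force rose to 3.8 N. I open and retreat straight up.

>>> {"name": "servo_tool", "arguments": {
  "commands": [
    [0,0,0,0,0,0,55],
    [0,0,0,0,0,0,70],
    [0,0,0,0,0,0,85],
    [0,0,0,0,0,0,100],
    [0,0,0,0,0,0,100],
    [0,0,0,0,0,0,100],
    [0,0,0,0,0,0,100],
    [0,0,0,0,0,0,100]
  ]
}}

```text
time: 9.92
ee_pos: [0.6759, 0.1183, 0.0397]
eef_rot: [-0.459, 0.889, 0.0, -0.0]
ft_force: [0.3, -0.9, -1.2]
grip_width: 1.002
grasp_force: 0.0
```

>>> {"name": "servo_tool", "arguments": {
  "commands": [
    [0,0,0,0,0,-0.01,100],
    [0,0,0,0,0,-0.03,100],
    [0,0,0,0,0,-0.06,100],
    [0,0,0,0,0,-0.09,100],
    [0,0,0,0,0,-0.12,100],
    [0,0,0,0,0,-0.15,100],
    [0,0,0,0,0,-0.15,100],
    [0,0,0,0,0,-0.15,100]
  ]
}}

```text
time: 10.58
ee_pos: [0.6777, 0.1187, 0.194]
eef_rot: [-0.459, 0.889, -0.001, 0.003]
ft_force: [-0.7, 0.2, -0.5]
grip_width: 1.005
grasp_force: 0.0
```

```bash
python3 - <<'E'
from h import *
s=ctrl.observe();print(s["time"],s["ee_pos"],s["grip_width"],s["ft_force"])
f=ctrl.grab_frame("side");g=f[200:265,310:390]
C,st,m=blob(cv2.inRange(f.max(2),0,75),325,375,200,245);print(fit(cap(.01),{"side":m},.64,.72,.08,.16))
cv2.imwrite("pics/n4.png",cv2.resize(f[140:280,220:410],(760,560),interpolation=cv2.INTER_CUBIC))
E
```

```text
10.5833 [0.67766197 0.1186737  0.19401529] 1.0048964628693526 [-0.66528724  0.18878362 -0.45409691]
[0.8707 0.674  0.12  ]
```

View pics/n4.png

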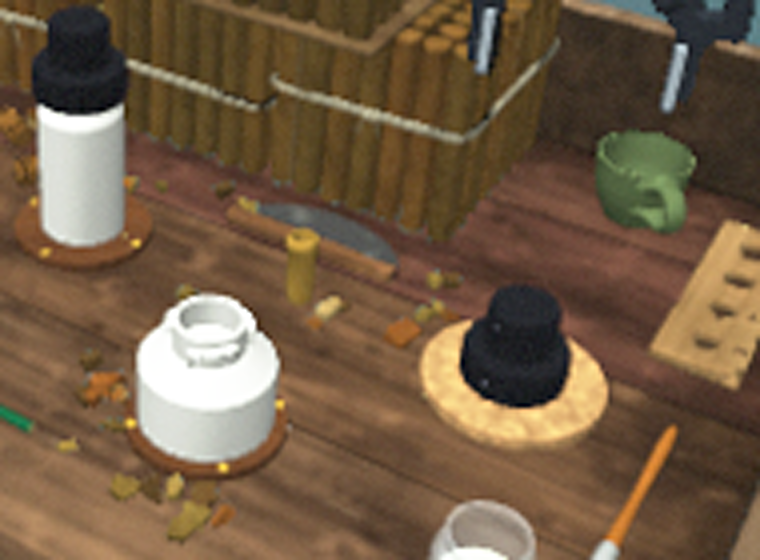

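The cap stands upright at (515,350), in the middle of the cork at (513,380). The fit gives cap (0.674, 0.120) and the same for the coaster. The squat jar is open, the tall jar is untouched and the gripper is clear, so I hand in.

```bash
python3 -c "
from rig import ctrl
print(ctrl.job_done())"
```

```text
the job is handed in; nothing more can be done
None
```

I unscrewed the squat jar's cap, lifted it off and stood it upright in the middle of the cork coaster, left the tall jar untouched, and handed the job in at about 11 s.

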